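# Sweep the print scraps off the printer plate

## Robot

A 6-joint arm with a two-finger parallel gripper is mounted at the origin on the work surface. World frame = base frame: x ahead of the robot, y to its left, z up, the work surface at z = 0. Lengths are in m, angles in rad, forces in N, time in s.
With the tool pointing down it reaches from about 0.25 to 0.725 m from the base axis. Payload 4 kg.
Tool frame: the origin (TCP) lies at the very end of the fingers, on their centre line; the grasp point (between the pads) lies 19 mm behind it; z points along the fingers, y is the line along which they close (so a half turn about z gives the same grasp; the last joint's range is limited). The gripper opens to 85 mm and grips with 20 to 120 N. Pads are 22 mm wide; open, the fingers measure 114 mm over their backs; the gripper's body (76 mm by 85 mm) begins 54 mm behind the grasp point. The pads swing forward as they close: fully open they stand 13 mm farther back than shut.
Start: joints at [1.199, 0.241, 0.005, 1.335, 0, 1.571], TCP at [0.182, 0.466, 0.231] pointing down, gripper open.
Joint ranges: [-2.72, 2.72], [-1.05, 1.87], [-1.09, 1.28], [-1.99, 2.15], [-1.42, 1.44], [-3.14, 3.14]. Speed limits (rad/s): [2.79, 2.79, 3.14, 3.14, 3.14, 3.14].

## Interface

Orientations are given as a unit quaternion [x, y, z, w].
In Python, from workcell import monitor, viewer, job gives the robot as it stands.
- The arm moves only by the tool arm_command, never from a script. Its argument "increments" is a list of rows, each an object of numbers: "dx", "dy", "dz": the shift along the tool's x, y, z in cm; "wx", "wy", "wz": the turn, a rotation vector about the tool's x, y, z in rad; "grip": the finger opening in cm, from 0 to 8.54. In form: [{"dx": .., "dy": .., "dz": .., "wx": .., "wy": .., "wz": .., "grip": ..}, ...]. A call has 1 to 10 rows; each row is the pose to reach, as a shift and turn from the pose commanded when the call began, along the tool's axes at that moment; what a row does not reach only later rows make up. A row lasts 1/10 s, in which the tool goes at most 50 mm and 8.59 degrees, less where a joint would pass 70% of its speed; a pose out of reach is approached as far as the arm can. A call with a gripper value outside its range is refused whole. The fingers move at their own pace and stop on an object; the grip force is fixed at half the most. Time passes only in rows, so rows that repeat a pose let the fingers close. It gives the time, the measured TCP pose, the force, the opening and the grip force at its end, in the units of the state.
- monitor.get_obs(): the state, without advancing time (a new reading comes with each control period).
- viewer.camera(name): name is "side" or "top" or "wrist"; returns (picture, depth): 480x640x3 uint8, red, green, blue; 480x640 float32, m along the optical axis (not along the pixel's ray), 0 where there is no reading.
- viewer.get_calibration(name): a dict with "fovy" (degrees; the focal length in pixels is half the picture's height over the tangent of half this angle, whatever the lens; pixels are square), "cx", "cy" (the principal point, pixels), "view" (4x4, takes a point from world to camera coordinates). Camera axes: x right, y up, looking along -z (the intrinsics and any distortion apply to the point x, -y, -z); pixel columns grow to the right and rows downward; lengths in m; the calibration is good to about 2 mm. The wrist camera is an equidistant fisheye: a pixel r from the principal point sees the ray r / f radians off the axis. A picture is of the moment at which its call begins: read the wrist's pose just before it. get_calibration takes no time and is no camera call; for the wrist camera it gives the pose at the moment of the call.
- job.job_done(): hands the job in; it is judged then, once.
The state is a dict: "clock": time; "joint_pos": joint angles; "joint_vel": joint speeds; "tau": joint torques, N m; "eef_pos": TCP position; "tool_rot": TCP orientation; "ft_force": force on the tool from outside, world axes, zero at the start; "ft_torque": the same for the moment, N m; "grip_width": finger opening in m; "grasp_force": force on a finger pad.
Only numpy, scipy, OpenCV 4.12 (cv2) and the standard library are available. Lean on these libraries where they do the work, as an engineer would, in place of code of your own. Each camera call takes 0.05 s, during which the arm holds its last target. There are 200 camera calls.

## Task

Use the bench brush to sweep all three scrap prints off the printer's plate into the steel tray beside it, working in under the printer's low arm without knocking it and without touching the scraps with the fingers or arm. Then stand the brush back on its rubber mat, bristles down, and let go of it; leave the carton and the spool where they are.

Things in the scene. Friction and masses are not known exactly. Their poses are not given: they have to be found in the camera images.
- printer: Fixed 3D printer. Origin on the bench under the centre of its dark print plate: 200 (x) by 220 (y) mm, top 60, underside 52 mm above the bench; base below 260 by 170, 40 high. Column at x -60 to 0, y 145 to 195, 390 high, on a foot at x -80 to 120, y 130 to 220, 50 high. Turned so that +y points away from the robot and -x to the robot's left; the tray is below the plate's -y edge.
- gantry: The printer's fixed arm, a low overhang from the column across the plate. Origin and axes as the printer. Fills x -97 to -20, y -125 to 200, z 205 to 300 mm; nozzle at (-55, -50) down to 196. The scraps lie beyond it (x -40 to 75) as seen from its -x side, where there is room for a hand: it must lean about 45 degrees towards -x, as an upright hand meets the arm's front face. Push limit 10 N.
- tray: Loose open steel tray, 250 (x) by 160 (y) by 36 mm high, walls 4 mm, 0.9 kg, origin at the centre of its underside. It stands on the bench at the robot's side of the printer, parallel to the plate, its far edge about 20 mm in under the plate's near (-y) edge.
- mat: Thin fixed rubber mat, 220 (x) by 130 (y) by 4 mm, origin at the centre of its underside. The brush stands on it. It lies left of the printer, nearer to or farther from the robot than the carton.
- brush: Loose bench brush, 0.12 kg, standing on its bristles on the mat. Rigid bristle block 120 (x) by 28 (y) by 30 mm high; wooden back 126 by 34, top at 46. Origin at the centre of the bristles' underside, z up. From its -x end (towards the robot's left) a handle 26 wide (y), 22 thick rises at 40 degrees towards -x, its end near x -122, z 106. Swept sideways, along its y.
- brush_grip (a point): Point on the middle line of the brush's handle where it is best pinched across y (26 mm wide), about 12 mm from the handle's end: x = -112, y = 0, z = 99 mm in the brush's frame; same axes as the brush.
- scrap_bar: Loose white scrap print, a plain bar 62 by 26 by 24 mm high, about 35 g. Origin at the middle of the piece, half its height (12 mm) above what it lies on when flat; x along its length. It starts lying flat on the print plate, lengthways roughly along the plate's x.
- scrap_angle: Loose white scrap print, L-shaped in plan, within 62 by 26 by 24 mm high, about 30 g. Origin at the middle of the piece, half its height (12 mm) above what it lies on when flat; x along its length. It starts lying flat on the print plate, lengthways roughly along the plate's x.
- scrap_step: Loose white scrap print, a stepped bar 60 by 26 mm, 12 mm high at one end and 24 mm at the other, about 30 g. Origin at the middle of the piece, half its height (12 mm) above what it lies on when flat; x along its length. It starts lying flat on the print plate, lengthways roughly along the plate's x.
- carton: Bystander: loose cardboard box 120 by 100 by 75 mm, origin at the centre of its underside, left of the printer, next to the mat.
- spool: Bystander: filament spool lying flat, 190 mm across, 60 mm high, origin at the centre of its underside.
There are look-alikes about, which are no part of the job. Several things look just like the brush: the one meant starts farthest from the robot's base.

How it is judged:
On the way, in this order (a step that is already met when the one before it is completed fails the run):
1. the brush is lifted from the mat (height (world z) of brush above 0.04 m), for 0.2 s.
2. all three scraps lie in the tray (x of scrap_bar in the frame of tray between -0.125 and 0.125 m and y of scrap_bar in the frame of tray between -0.08 and 0.08 m and z of scrap_bar in the frame of tray between 0 and 0.055 m and x of scrap_angle in the frame of tray between -0.125 and 0.125 m and y of scrap_angle in the frame of tray between -0.08 and 0.08 m and z of scrap_angle in the frame of tray between 0 and 0.055 m and x of scrap_step in the frame of tray between -0.125 and 0.125 m and y of scrap_step in the frame of tray between -0.08 and 0.08 m and z of scrap_step in the frame of tray between 0 and 0.055 m), for 0.2 s.
At the end, for the whole second after the job is handed in: All scraps in the tray (centres between its walls, under 55 mm above its underside); brush upright within 0.15 rad on the mat, origin within 60 mm of the mat's centre and under 12 mm above the mat's underside, released; all at rest (under 0.02 m/s) (all of step 2 and linear speed of each of scrap_bar, scrap_angle, scrap_step, brush below 0.02 m/s and horizontal distance between brush and mat below 0.06 m and z of brush in the frame of mat below 0.012 m and angle between brush's own z axis and vertical below 0.15 rad and contact force between the fingers and brush below 0.05 N); the robot touches nothing.
It fails at once if fingers or arm touch a scrap (over 0.5 N) (contact force between any of the fingers, the arm and scrap_bar above 0.5 N or contact force between any of the fingers, the arm and scrap_angle above 0.5 N or contact force between any of the fingers, the arm and scrap_step above 0.5 N).
It fails at once if the printer's arm is knocked (over 10 N) (contact force between anything else and gantry above 10 N).
It fails at once if a bystander is moved by over 30 mm (distance of any of carton, spool from where it was at the start of the episode above 0.03 m).
It also fails if it takes over 61 s, if anything falls off the work surface, if the arm or the gripper's body presses on something with over 40 N, if the wrist force passes 120 N, or if a joint passes its speed limit or range.

## Working session

There is one attempt and no reset: what is moved stays moved. The work goes in short steps, Python scripts to look and compute and a tool call to move; the robot and the scene stay as the last step left them, time stands still between calls to the robot, and variables do not carry over. Pictures are saved under pics/ and viewed, at most 11 in all, crops included, and the job is handed in when it is done.

Besides the shell and the picture viewer there is one more tool, called as name([rows], argument=value, ...), one row to a line, values as JSON. arm_command: Moves the arm, as the interface text tells. Its arguments: {"type":"object","properties":{"increments":{"type":"array","items":{"type":"object","properties":{"dx":{"type":"number"},"dy":{"type":"number"},"dz":{"type":"number"},"wx":{"type":"number"},"wy":{"type":"number"},"wz":{"type":"number"},"grip":{"type":"number"}}}}},"required":["increments"]}

```bash
mkdir -p pics; ls; cat > h.py <<'E'
import numpy as np, cv2
from scipy.spatial.transform import Rotation as R
from workcell import monitor, viewer, job
def snap(n):
    p,d=viewer.camera(n); c=viewer.get_calibration(n)
    np.savez('pics/'+n+'.npz',p=p,d=d,fovy=c['fovy'],cx=c['cx'],cy=c['cy'],view=c['view'])
    return p,d,c
def load(n): return np.load('pics/'+n+'.npz')
def cloud(n):
    z=load(n); d=z['d']; f=240/np.tan(np.radians(float(z['fovy']))/2)
    v,u=np.mgrid[0:480,0:640]
    P=np.stack([(u-z['cx'])/f*d,-(v-z['cy'])/f*d,-d,np.ones_like(d)],-1)
    W=P@np.linalg.inv(z['view']).T
    return W[...,:3],z['p']
E
python3 - <<'E'
from h import *
o=monitor.get_obs(); print({k:np.round(v,3) for k,v in o.items()})
for n in ('top','side'):
    p,d,c=snap(n); print(n,{k:np.round(v,3) for k,v in c.items()})
    cv2.imwrite(f'pics/{n}0.png',p[...,::-1])
E
```

```text
pics
{'clock': np.float64(0.0), 'joint_pos': array([1.199, 0.241, 0.004, 1.335, 0.   , 1.571]), 'joint_vel': array([-0.001,  0.   ,  0.   ,  0.   , -0.001, -0.002]), 'tau': array([-1.0000e-03, -3.7232e+01,  2.5241e+01,  1.7000e-02,  0.0000e+00,
        0.0000e+00]), 'eef_pos': array([0.181, 0.465, 0.23 ]), 'tool_rot': array([ 0.185,  0.983, -0.001, -0.   ]), 'ft_force': array([-0.613,  0.098, -0.552]), 'ft_torque': array([-0.031,  0.019, -0.049]), 'grasp_force': np.float64(0.0), 'grip_width': np.float64(0.086)}
top {'fovy': np.float64(52.109), 'cx': np.float64(324.146), 'cy': np.float64(236.273), 'view': array([[-0.024, -1.   ,  0.01 , -0.068],
       [ 0.995, -0.023,  0.096, -0.484],
       [-0.095,  0.012,  0.995, -1.113],
       [ 0.   ,  0.   ,  0.   ,  1.   ]])}
side {'fovy': np.float64(55.357), 'cx': np.float64(322.948), 'cy': np.float64(240.469), 'view': array([[ 0.895, -0.447, -0.011, -0.458],
       [ 0.304,  0.591,  0.747, -0.192],
       [-0.327, -0.672,  0.665, -0.861],
       [ 0.   ,  0.   ,  0.   ,  1.   ]])}
```

View pics/top0.png

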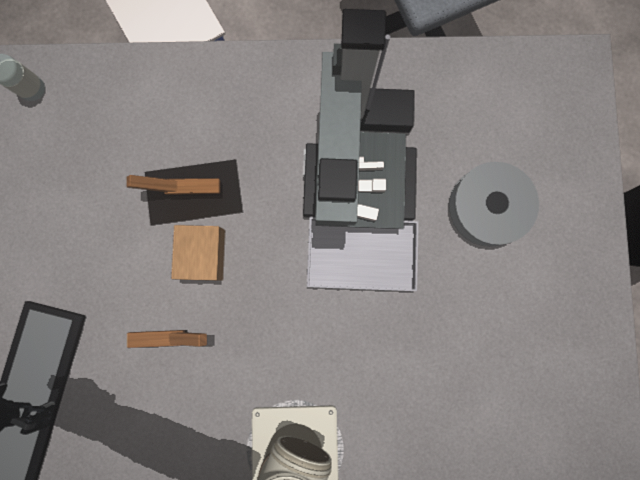

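View pics/side0.png

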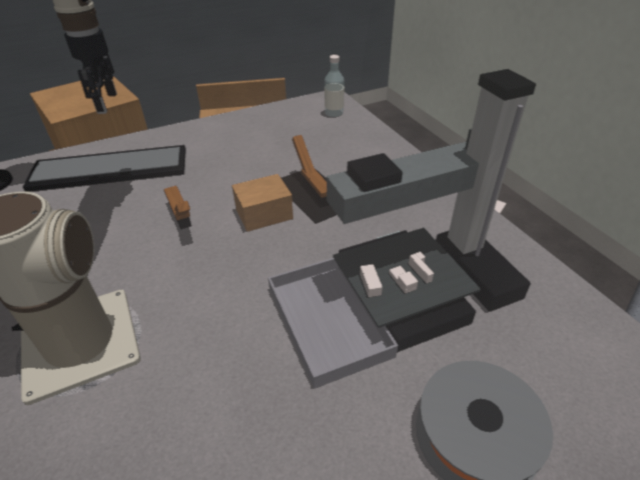

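The top view shows the target brush on the dark mat (mat corners about (147,170), (236,160), (242,211) and (150,224); handle to the left). The carton is at (198,252), the decoy brush at (168,340), the tray at (362,257) and the plate's right edge at x≈406. The scraps are at (371,164), (372,185) and (368,213), and the spool is at (493,203). The side view confirms the brush handle rises to the left and shows all three scraps right of the gantry.

```bash
cat > m.py <<'E'
from h import *
W,p=cloud('top'); Ws,ps=cloud('side')
def rect(X,name):
    X=X.astype(np.float32)*1000
    lo=X.min(0);r=cv2.minAreaRect(X[:,:2]); print(name,len(X),np.round(r[0],1),np.round(r[1],1),round(r[2],1),'z med',np.round(np.median(X[:,2]),1),'ang ok')
    return r
def sel(W,p,u0,u1,v0,v1,z0,z1,f=lambda c:np.ones(len(c),bool)):
    w=W[v0:v1,u0:u1].reshape(-1,3);c=p[v0:v1,u0:u1].reshape(-1,3).astype(int)
    m=(w[:,2]>z0)&(w[:,2]<z1); w=w[m];c=c[m]; return w[f(c)]
dark=lambda c:c.sum(1)<150
white=lambda c:c.min(1)>150
for (u,v) in [(20+100,130),(260,250),(560,350)]: print('bench',np.round(W[v,u],4))
rect(sel(W,p,135,255,150,235,-.01,.012,dark),'mat')
rect(sel(W,p,135,230,160,215,.035,.056),'brushback')
rect(sel(W,p,120,190,165,200,.09,.125),'handle end')
rect(sel(W,p,120,230,160,215,.02,.125),'brush')
rect(sel(W,p,160,235,220,290,.065,.085),'carton')
rect(sel(W,p,295,430,210,300,.028,.042),'tray rim')
rect(sel(W,p,300,430,120,235,.055,.064),'plate vis')
rect(sel(W,p,300,420,30,240,.27,.31),'gantry top')
rect(sel(W,p,440,550,150,260,.05,.07),'spool')
for n,(v0,v1) in dict(far=(150,175),mid=(175,197),near=(200,225)).items():
    rect(sel(W,p,350,400,v0,v1,.066,.095,white),n)
for n,b in dict(near=(355,385,260,300),mid=(386,416,260,295),far=(408,438,250,285)).items():
    rect(sel(Ws,ps,*b,.066,.095,white),'side '+n)
for x in sel(W,p,295,430,130,225,.03,.2)[:0]:pass
crop=np.hstack([cv2.resize(p[130:300,300:430],None,fx=3,fy=3,interpolation=2),np.zeros((510,10,3),np.uint8),cv2.resize(p[140:310,120:250],None,fx=3,fy=3,interpolation=2)])
cv2.imwrite('pics/crop1.png',crop[:590,:800,::-1])
E
python3 m.py
```

```text
bench [ 0.7532  0.4062 -0.0023]
bench [ 0.4557  0.0727 -0.002 ]
bench [ 0.2064 -0.6216 -0.0015]Traceback (most recent call last):
  File "m.py", line 13, in <module>
    rect(sel(W,p,135,255,150,235,-.01,.012,dark),'mat')
    ~~~~^^^^^^^^^^^^^^^^^^^^^^^^^^^^^^^^^^^^^^^^^^^^^^^
  File "m.py", line 5, in rect
    lo=X.min(0);r=cv2.minAreaRect(X[:,:2]); print(name,len(X),np.round(r[0],1),np.round(r[1],1),round(r[2],1),'z med',np.round(np.median(X[:,2]),1),'ang ok')
                  ~~~~~~~~~~~~~~~^^^^^^^^^
cv2.error: OpenCV(4.12.0) /io/opencv/modules/imgproc/src/convhull.cpp:143: error: (-215:Assertion failed) total >= 0 && (depth == CV_32F || depth == CV_32S) in function 'convexHull'
```

```bash
sed -i 's/X=X.astype(np.float32)\*1000/X=np.ascontiguousarray(X*1000,dtype=np.float32)/; s/X\[:,:2\])/np.ascontiguousarray(X[:,:2]))/' m.py; sed -i 's/^def sel/def sel/; s/^    lo=X.min(0);/    /' m.py; python3 m.py
```

```text
bench [ 0.7532  0.4062 -0.0023]
bench [ 0.4557  0.0727 -0.002 ]
bench [ 0.2064 -0.6216 -0.0015]
mat 2177 [597.6 229.6] [127.4 216.9] 7.1 z med 2.9 ang ok
brushback 770 [602.2 222.8] [130.  34.] 89.3 z med 48.8 ang ok
handle end 288 [603.6 323.6] [26.7 46.3] 0.2 z med 104.8 ang ok
brush 1364 [602.6 252.4] [189.3  34. ] 89.3 z med 51.7 ang ok
carton 2498 [448.8 206.3] [101.8 120.6] 86.8 z med 74.0 ang ok
tray rim 688 [ 448.5 -161.9] [265.  183.3] 88.6 z med 35.6 ang ok
plate vis 3555 [ 619.4 -166.2] [200.  243.1] 86.5 z med 59.0 ang ok
gantry top 2186 [ 661.6 -127.7] [ 92.9 283.5] 81.7 z med 281.7 ang ok
spool 5421 [ 546.9 -472.2] [188.6 189.3] 21.2 z med 59.2 ang ok
far 167 [ 640.9 -186.8] [53.7 24.8] 87.2 z med 83.1 ang ok
mid 294 [ 591.1 -187.7] [57.4 23.9] 88.6 z med 75.1 ang ok
near 231 [ 529.1 -174.4] [46.9 26.1] 75.3 z med 82.9 ang ok
side near 294 [ 529.8 -168.3] [59.4 24.1] 74.5 z med 83.5 ang ok
side mid 242 [ 603.4 -189.2] [58.9 53.7] 87.2 z med 82.3 ang ok
side far 241 [ 625.7 -194. ] [92.4 44.5] 48.2 z med 83.4 ang ok
```

View pics/crop1.png

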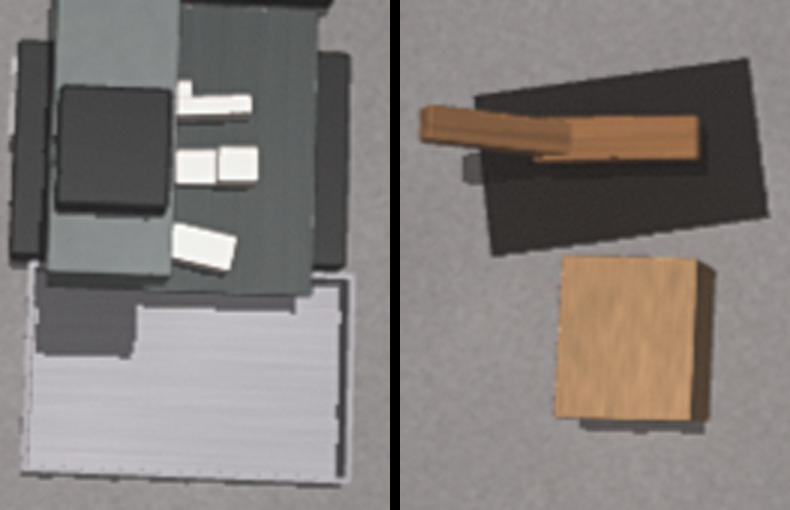

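The crop shows, from far to near, the angle, the step and the bar, with the bar's yaw off the most. The plate's near-right corner is at about (311,293) in the crop. The tray's corners are at about (28,264), (22,472), (348,484) and (351,276). Next I convert the edges to world positions.

```bash
cat >> h.py <<'E'
def ray(n,u,v,z):
    c=load(n); f=240/np.tan(np.radians(float(c['fovy']))/2)
    M=np.linalg.inv(c['view']); d=M[:3,:3]@np.array([(u-c['cx'])/f,-(v-c['cy'])/f,-1]); o=M[:3,3]
    return o+d*(z-o[2])/d[2]
E
python3 - <<'E'
from h import *
t=lambda a,b,z:print(np.round(ray('top',300+a/3,130+b/3,z)*1000,1),end=' ')
print('plate right edge far,near; near edge left');t(316,10,.06);t(311,293,.06);t(140,289,.06)
print('\ntray outer FL NL NR FR');t(28,264,.036);t(22,472,.036);t(348,484,.036);t(351,276,.036)
print('\ngantry nearL nearR farR(z300)');t(48,270,.3);t(170,278,.3);t(180,5,.3)
print('\nscraps ends top z84: angle far-left, right-top,right-bot; step right; bar corners')
t(178,82,.084);t(250,96,.084);t(251,116,.084);print();t(218,146,.084);t(257,147,.084);t(258,180,.084);t(218,184,.084);t(176,183,.072);print();t(172,255,.084);t(228,270,.084);t(236,238,.084);t(178,225,.084)
W,p=cloud('top')
# gantry right edge line / bounds from side depth
def sel(z0,z1,b):
    w=W[b[2]:b[3],b[0]:b[1]].reshape(-1,3);return w[(w[:,2]>z0)&(w[:,2]<z1)]*1000
g=sel(.285,.305,(310,365,40,230)); print('\ngantry',len(g))
for a in range(460,800,40):
    s=g[(g[:,0]>a)&(g[:,0]<a+40)]
    if len(s): print(a,s[:,1].min().round(),s[:,1].max().round(),np.median(s[:,2]).round())
print('min x',g[:,0].min())
pl=sel(.056,.064,(340,420,120,232))
for a in range(500,740,40):
    s=pl[(pl[:,0]>a)&(pl[:,0]<a+40)]; print('plate',a,s[:,1].min().round(1) if len(s) else None)
print('plate minx',np.percentile(pl[:,0],[0,1]))
E
```

```text
plate right edge far,near; near edge left
[ 711.5 -270.2   60. ] [ 494.2 -257.8   60. ] [ 500.1 -129.7   60. ] 
tray outer FL NL NR FR
[524.1 -45.8  36. ] [365.8 -38.   36. ] [ 350.8 -284.3   36. ] [ 509.2 -293.3   36. ] 
gantry nearL nearR farR(z300)
[484.9 -62.  300. ] [ 478.6 -133.3  300. ] [ 642.3 -144.2  300. ] 
scraps ends top z84: angle far-left, right-top,right-bot; step right; bar corners
[ 651.4 -160.9   84. ] [ 639.7 -214.    84. ] [ 624.6 -214.2   84. ] 
[ 602.5 -189.    84. ] [ 601.1 -217.8   84. ] [ 576.4 -217.7   84. ] [ 574. -188.   84.] [ 577.7 -158.1   72. ] 
[ 521.9 -152.5   84. ] [ 509.9 -193.3   84. ] [ 533.5 -199.9   84. ] [ 544.1 -157.6   84. ] 
gantry 336
500 -104.0 -70.0 285.0
540 -127.0 -80.0 285.0
580 -124.0 -124.0 285.0
740 -156.0 -99.0 297.0
780 -116.0 -100.0 299.0
min x 529.2389753705828
plate 500 -260.7
plate 540 -262.1
plate 580 -266.1
plate 620 -267.4
plate 660 -268.9
plate 700 -269.8
plate minx [493.48934027 496.87141186]
```

```bash
cat >> h.py <<'E'
PC=np.array([.6104,-.1647,0]); PYAW=np.radians(-3.2)   # printer
def frame(yaw):  # body x axis for printer/brush: yaw 0 -> x=(0,-1,0), y=(1,0,0)
    return R.from_euler('z',yaw-np.pi/2).as_matrix()
def pose(origin,yaw,lean,back=0.,g=(-.112,0,.099)):
    """TCP pose to hold brush whose origin/yaw is given; lean rad towards -x; back: retreat along tool z"""
    B=frame(yaw); z=B@[np.sin(lean),0,-np.cos(lean)]; y=B[:,1]; x=np.cross(y,z)
    return np.array(origin)+B@np.array(g)+z*(.019-back), R.from_matrix(np.c_[x,y,z])
def inc(p,r,o=None):
    o=o or monitor.get_obs(); r0=R.from_quat(o['tool_rot'])
    d=r0.inv().apply(p-o['eef_pos'])*100; w=(r0.inv()*r).as_rotvec()
    print('d',np.round(d,2),'w',np.round(w,3)); return d,w
def stat():
    o=monitor.get_obs(); print('t',round(float(o['clock']),2),'p',np.round(o['eef_pos'],4),'q',np.round(o['joint_pos'],2),'F',np.round(o['ft_force'],1),'T',np.round(o['ft_torque'],2),'w',round(float(o['grip_width']),4),round(float(o['grasp_force']),1)); return o
def P(x,y,z): return PC+frame(PYAW)@np.array([x,y,z])
BO=[.602,.220,.004]; BYAW=np.radians(-.8); L=np.radians(48)
E
python3 - <<'E'
from h import *
inc(*pose(BO,BYAW,L,.10)); inc(*pose(BO,BYAW,L,0))
print(pose(BO,BYAW,L,.10)[0])
E
```

```text
d [-42.06   8.57   7.32] w [ 0.505 -0.729  1.138]
d [-44.67   1.62  14.02] w [ 0.505 -0.729  1.138]
[0.60440421 0.39217795 0.15719958]
```

arm_command([
  {"dx":-4.2,"dy":0.9,"dz":0.7,"wx":0.05,"wy":-0.073,"wz":0.114,"grip":8.5},
  {"dx":-8.4,"dy":1.7,"dz":1.4,"wx":0.1,"wy":-0.146,"wz":0.228,"grip":8.5},
  {"dx":-12.6,"dy":2.6,"dz":2.1,"wx":0.15,"wy":-0.219,"wz":0.341,"grip":8.5},
  {"dx":-16.8,"dy":3.4,"dz":2.9,"wx":0.2,"wy":-0.292,"wz":0.455,"grip":8.5},
  {"dx":-21,"dy":4.3,"dz":3.6,"wx":0.25,"wy":-0.365,"wz":0.569,"grip":8.5},
  {"dx":-25.2,"dy":5.1,"dz":4.4,"wx":0.3,"wy":-0.437,"wz":0.683,"grip":8.5},
  {"dx":-29.4,"dy":6,"dz":5.1,"wx":0.354,"wy":-0.51,"wz":0.797,"grip":8.5},
  {"dx":-33.6,"dy":6.8,"dz":5.8,"wx":0.404,"wy":-0.583,"wz":0.91,"grip":8.5},
  {"dx":-37.8,"dy":7.7,"dz":6.6,"wx":0.455,"wy":-0.656,"wz":1.024,"grip":8.5},
  {"dx":-42.06,"dy":8.57,"dz":7.32,"wx":0.505,"wy":-0.729,"wz":1.138,"grip":8.5},
])

```text
clock: 1.1
eef_pos: [0.5892, 0.358, 0.1142]
tool_rot: [0.632, 0.68, -0.249, 0.275]
ft_force: [0.9, 1.3, -3.6]
grip_width: 0.0848
grasp_force: 0.0
```

```bash
python3 - <<'E'
from h import *
o=stat(); inc(*pose(BO,BYAW,L,.10)); inc(*pose(BO,BYAW,L,0))
p,d,c=snap('wrist'); cv2.imwrite('pics/w1.png',p[...,::-1])
E
```

```text
t 1.1 p [0.5892 0.358  0.1142] q [ 0.78  1.24  1.27  2.15 -0.56  2.44] F [ 0.9  1.3 -3.6] T [ 0.8  0.1 -0. ] w 0.0848 0.0
d [-0.57  1.81 -5.38] w [ 0.071 -0.078  0.057]
d [-1.33  1.08  4.57] w [ 0.071 -0.078  0.057]
```

View pics/w1.png

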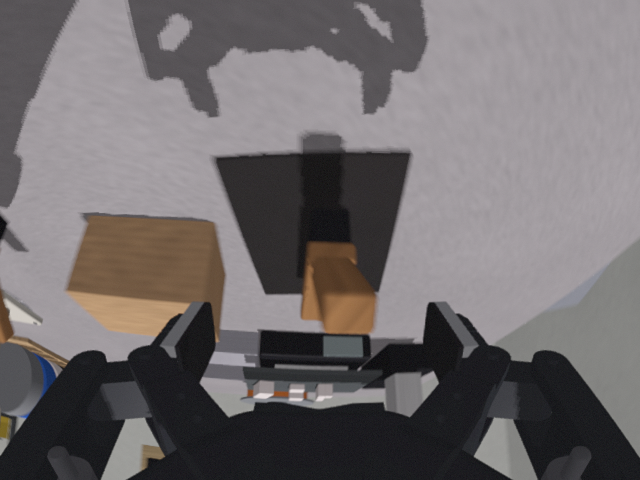

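The wrist view shows the brush handle end at (345,310), between the open fingers and slightly right of their centre line. The mat lies behind it and the carton at (150,270). Joints 3 and 4 are at their limits, so I fit a small kinematic model to choose a lean the arm can reach.

```bash
cat >> h.py <<'E'
from scipy.optimize import least_squares
import os
DAT='kin.npy'
def addkin(o):
    D=list(np.load(DAT)) if os.path.exists(DAT) else []
    D.append(np.r_[o['joint_pos'],o['eef_pos'],o['tool_rot']]); np.save(DAT,D)
def wrist_fk(k,q):
    h,L1,L2,ph,T=k
    e=q[2]-q[1]; r=L1*np.sin(q[1])+L2*np.cos(e+ph); z=h+L1*np.cos(q[1])+L2*np.sin(e+ph)
    return r,z
def res(k,D):
    out=[]
    for d in D:
        q=d[:6]; r,z=wrist_fk(k,q); w=d[6:9]-k[4]*R.from_quat(d[9:]).as_matrix()[:,2]
        out+= [w[0]-r*np.cos(q[0]), w[1]-r*np.sin(q[0]), w[2]-z]
    return out
def fit():
    D=list(np.load(DAT)); s=least_squares(res,[.2,.41,.41,0.02,.3],args=(D,)); return s.x,np.abs(s.fun).max()
def ik(k,p,r):
    h,L1,L2,ph,T=k; z=r.as_matrix()[:,2]; w=p-T*z; q1=np.arctan2(w[1],w[0]); rw=np.hypot(*w[:2]); zw=w[2]-h
    rad=np.array([np.cos(q1),np.sin(q1),0]); t=np.array([-np.sin(q1),np.cos(q1),0])
    D=np.hypot(rw,zw); c=(D*D-L1*L1-L2*L2)/(2*L1*L2)
    if abs(c)>1: return None
    bend=np.arccos(c); el=np.arctan2(zw,rw); a=el+np.arctan2(L2*np.sin(bend),L1+L2*np.cos(bend))  # upper arm elevation
    q2=np.pi/2-a; e=a-bend-ph; q3=e+q2; pitch=np.arctan2(-z[2],z@rad); q4=pitch+e; q5=np.arcsin(z@t)
    return np.round([q1,q2,q3,q4,q5],3)
E
python3 - <<'E'
from h import *
o=monitor.get_obs(); 
addkin(dict(joint_pos=[1.199,.241,.0045,1.335,0,1.571],eef_pos=[.1815,.4655,.2305],tool_rot=[.185,.983,-.001,0]))
addkin(o)
k,m=fit(); print(np.round(k,4),m)
for l in (38,40,42,44,46,48):
    print(l,[ik(k,*pose(BO,BYAW,np.radians(l),b)) for b in (.1,.05,0)],ik(k,*pose(P(0,70,60)*.0+P(0,.07,.06),PYAW,np.radians(l))),ik(k,*pose(P(0,-.13,.065),PYAW,np.radians(l))))
E
```

```text
[0.039  0.4655 0.3915 0.3465 0.3035] 0.0001156774079849876
38 [None, None, array([ 0.697,  1.044,  0.837,  1.835, -0.485])] [ 0.168  0.743  0.399  1.399 -0.644] [ 0.255  0.292 -0.304  1.209 -0.626]
40 [None, None, array([ 0.704,  1.069,  0.871,  1.877, -0.505])] [ 0.179  0.748  0.393  1.408 -0.675] [ 0.269  0.3   -0.309  1.223 -0.655]
42 [None, None, array([ 0.711,  1.094,  0.907,  1.922, -0.524])] [ 0.189  0.753  0.386  1.418 -0.707] [ 0.283  0.309 -0.315  1.238 -0.683]
44 [None, None, array([ 0.718,  1.121,  0.945,  1.968, -0.543])] [ 0.199  0.759  0.379  1.429 -0.737] [ 0.296  0.318 -0.32   1.254 -0.71 ]
46 [None, None, array([ 0.724,  1.15 ,  0.986,  2.016, -0.561])] [ 0.208  0.765  0.372  1.442 -0.768] [ 0.308  0.327 -0.326  1.271 -0.737]
48 [None, None, array([ 0.731,  1.181,  1.034,  2.069, -0.578])] [ 0.217  0.771  0.365  1.456 -0.797] [ 0.32   0.337 -0.331  1.29  -0.763]
```

```bash
python3 - <<'E'
from h import *
import re
L=np.radians(43)
d,w=inc(*pose(BO,BYAW,L,.045)); inc(*pose(BO,BYAW,L,0))
k,m=fit(); print(ik(k,*pose(BO,BYAW,L,.045)),ik(k,*pose(BO,BYAW,L,0.02)))
E
sed -i 's/L=np.radians(48)/L=np.radians(43)/' h.py
```

```text
d [-0.69  1.02 -0.35] w [0.064 0.012 0.051]
d [-0.63  0.73  4.14] w [0.064 0.012 0.051]
None None
```

arm_command([
  {"dx":-0.35,"dy":0.5,"dz":0,"wx":0.032,"wy":0.006,"wz":0.025,"grip":8.5},
  {"dx":-0.69,"dy":1.0,"dz":0.3,"wx":0.064,"wy":0.012,"wz":0.051,"grip":8.5},
  {"dx":-0.68,"dy":0.95,"dz":1.2,"wx":0.064,"wy":0.012,"wz":0.051,"grip":8.5},
  {"dx":-0.66,"dy":0.9,"dz":2.2,"wx":0.064,"wy":0.012,"wz":0.051,"grip":8.5},
  {"dx":-0.65,"dy":0.8,"dz":3.2,"wx":0.064,"wy":0.012,"wz":0.051,"grip":8.5},
  {"dx":-0.63,"dy":0.73,"dz":4.14,"wx":0.064,"wy":0.012,"wz":0.051,"grip":8.5},
  {"dx":-0.63,"dy":0.73,"dz":4.14,"wx":0.064,"wy":0.012,"wz":0.051,"grip":8.5},
  {"dx":-0.63,"dy":0.73,"dz":4.14,"wx":0.064,"wy":0.012,"wz":0.051,"grip":8.5},
])

```text
clock: 1.95
eef_pos: [0.6014, 0.3306, 0.1049]
tool_rot: [0.662, 0.659, -0.248, 0.256]
ft_force: [-0.5, -0.1, 1.6]
grip_width: 0.0848
grasp_force: 0.0
```

```bash
python3 - <<'E'
from h import *
o=stat(); addkin(o); k,m=fit(); print(k,m); inc(*pose(BO,BYAW,L,0))
p,d,c=snap('wrist'); cv2.imwrite('pics/w2.png',p[...,::-1])
E
```

```text
t 1.95 p [0.6014 0.3306 0.1049] q [ 0.73  1.21  1.19  2.09 -0.53  2.45] F [-0.5 -0.1  1.6] T [ 0.66 -0.02  0.02] w 0.0848 0.0
[0.03391021 0.4653457  0.39172403 0.35926354 0.30360584] 0.0016543382560814113
d [0.19 0.17 1.95] w [ 0.019 -0.022  0.002]
```

View pics/w2.png

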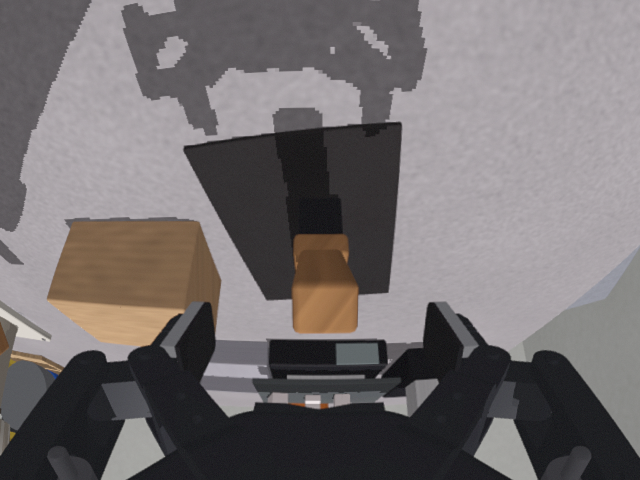

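The handle end at (325,310) is now centred between the fingers at (210,310) and (430,310). I advance the last 20 mm and close.

arm_command([
  {"dx":0.1,"dy":0.1,"dz":1.0,"wx":0.01,"wy":-0.01,"grip":8.5},
  {"dx":0.19,"dy":0.17,"dz":1.95,"wx":0.019,"wy":-0.022,"grip":8.5},
  {"dx":0.19,"dy":0.17,"dz":1.95,"wx":0.019,"wy":-0.022,"grip":8.5},
  {"dx":0.19,"dy":0.17,"dz":1.95,"wx":0.019,"wy":-0.022,"grip":8.5},
])

```text
validation failed for argument at $.in...
```

```bash
python3 - <<'E'
from h import *
o=stat(); addkin(o); k,m=fit(); print(k,m); inc(*pose(BO,BYAW,L,0))
E
```

```text
t 2.0 p [0.6016 0.3308 0.1051] q [ 0.73  1.21  1.19  2.09 -0.53  2.45] F [ 0.5 -0.5  0.6] T [ 0.64  0.03 -0.01] w 0.0851 0.0
[0.03162233 0.46536422 0.39185299 0.36472761 0.30359754] 0.0017920021467169311
d [0.19 0.16 1.98] w [ 0.019 -0.022  0.001]
```

All seven fields are evidently required, so I resend with every one.

arm_command([
  {"dx":0.1,"dy":0.1,"dz":1.0,"wx":0.01,"wy":-0.01,"wz":0,"grip":8.5},
  {"dx":0.19,"dy":0.17,"dz":1.95,"wx":0.019,"wy":-0.022,"wz":0,"grip":8.5},
  {"dx":0.19,"dy":0.17,"dz":1.95,"wx":0.019,"wy":-0.022,"wz":0,"grip":8.5},
  {"dx":0.19,"dy":0.17,"dz":1.95,"wx":0.019,"wy":-0.022,"wz":0,"grip":8.5},
])

```text
clock: 2.4
eef_pos: [0.6034, 0.3178, 0.0872]
tool_rot: [0.662, 0.653, -0.263, 0.257]
ft_force: [0.2, 0.4, 0.1]
grip_width: 0.0852
grasp_force: 0.0
```

```bash
python3 - <<'E'
from h import *
o=stat(); addkin(o); k,m=fit(); print(k,m); inc(*pose(BO,BYAW,L,0))
E
```

```text
t 2.4 p [0.6034 0.3178 0.0872] q [ 0.71  1.23  1.19  2.08 -0.53  2.45] F [0.2 0.4 0.1] T [ 0.66 -0.04 -0.03] w 0.0852 0.0
[0.03778225 0.46326125 0.3904137  0.35230244 0.30384287] 0.0048273542566249494
d [-0.04 -0.   -0.22] w [-0.003  0.002  0.002]
```

arm_command([
  {"dx":0,"dy":0,"dz":-0.2,"wx":0,"wy":0,"wz":0,"grip":1.0},
  {"dx":0,"dy":0,"dz":-0.2,"wx":0,"wy":0,"wz":0,"grip":1.0},
  {"dx":0,"dy":0,"dz":-0.2,"wx":0,"wy":0,"wz":0,"grip":1.0},
  {"dx":0,"dy":0,"dz":-0.2,"wx":0,"wy":0,"wz":0,"grip":1.0},
  {"dx":0,"dy":0,"dz":-0.2,"wx":0,"wy":0,"wz":0,"grip":1.0},
  {"dx":0,"dy":0,"dz":-0.2,"wx":0,"wy":0,"wz":0,"grip":1.0},
  {"dx":0,"dy":0,"dz":-0.2,"wx":0,"wy":0,"wz":0,"grip":1.0},
  {"dx":0,"dy":0,"dz":-0.2,"wx":0,"wy":0,"wz":0,"grip":1.0},
])

```text
clock: 3.2
eef_pos: [0.6036, 0.32, 0.0902]
tool_rot: [0.662, 0.654, -0.261, 0.257]
ft_force: [0.4, 2.1, 2.4]
grip_width: 0.0252
grasp_force: 59.5
```

```bash
python3 - <<'E'
from h import *
o=stat(); np.savez('grasp.npz',p=o['eef_pos'],q=o['tool_rot'])
p,r=pose([.602,.18,.124],BYAW,L,0); inc(p,r)
E
```

```text
t 3.2 p [0.6036 0.32   0.0902] q [ 0.72  1.23  1.2   2.09 -0.53  2.45] F [0.4 2.1 2.4] T [ 0.62 -0.1   0.05] w 0.0252 59.5
d [-11.11   0.02  -5.89] w [-0.     0.     0.001]
```

```bash
cat >> h.py <<'E'
def hold(origin,yaw):
    """TCP pose so that held brush sits at origin/yaw upright, using the recorded grasp"""
    g=np.load('grasp.npz'); B0=frame(BYAW); rel=B0.T@(g['p']-np.array(BO)); rr=R.from_matrix(B0).inv()*R.from_quat(g['q'])
    B=frame(yaw); return np.array(origin)+B@rel, R.from_matrix(B)*rr
E
python3 - <<'E'
from h import *
k,m=fit()
for nm,a in dict(lift=hold([.602,.18,.124],BYAW),A=hold(P(-.2,.072,.09),PYAW),B=hold(P(-.1,.072,.068),PYAW),C=hold(P(0,.072,.066),PYAW),D=hold(P(0,-.12,.066),PYAW)).items():
    print(nm,np.round(a[0],3)); inc(*a); print(ik(k,*a))
E
```

```text
lift [0.604 0.28  0.21 ]
d [-11.11   0.04  -6.05] w [ 0.  0. -0.]
None
A [0.699 0.131 0.176]
d [-19.61   9.81   6.52] w [0.029 0.    0.031]
None
B [0.694 0.031 0.154]
d [-25.42   9.38  14.95] w [0.029 0.    0.031]
[ 0.325  0.877  0.634  1.662 -0.686]
C [ 0.688 -0.069  0.152]
d [-32.58   8.96  21.91] w [0.029 0.    0.031]
[ 0.195  0.771  0.43   1.458 -0.722]
D [ 0.496 -0.058  0.152]
d [-31.97 -10.22  21.37] w [0.029 0.    0.031]
[ 0.285  0.335 -0.279  1.26  -0.698]
```

arm_command([
  {"dx":-1.0,"dy":0,"dz":-1.0,"wx":0,"wy":0,"wz":0,"grip":1.0},
  {"dx":-3.0,"dy":0,"dz":-2.5,"wx":0,"wy":0,"wz":0,"grip":1.0},
  {"dx":-5.5,"dy":0,"dz":-4.0,"wx":0,"wy":0,"wz":0,"grip":1.0},
  {"dx":-8.0,"dy":0,"dz":-5.0,"wx":0,"wy":0,"wz":0,"grip":1.0},
  {"dx":-10.0,"dy":0,"dz":-5.7,"wx":0,"wy":0,"wz":0,"grip":1.0},
  {"dx":-11.1,"dy":0,"dz":-5.9,"wx":0,"wy":0,"wz":0,"grip":1.0},
  {"dx":-11.1,"dy":0,"dz":-5.9,"wx":0,"wy":0,"wz":0,"grip":1.0},
  {"dx":-11.1,"dy":0,"dz":-5.9,"wx":0,"wy":0,"wz":0,"grip":1.0},
])

```text
clock: 4.0
eef_pos: [0.5982, 0.2734, 0.2033]
tool_rot: [0.662, 0.655, -0.258, 0.257]
ft_force: [0.1, 0.2, -1.2]
grip_width: 0.025
grasp_force: 59.1
```

```bash
python3 - <<'E'
from h import *
o=stat(); addkin(o); k,m=fit(); print(k,m)
a=hold(P(-.2,.072,.09),PYAW); inc(*a); print(ik(k,*a))
p,d,c=snap('side'); cv2.imwrite('pics/s2.png',p[...,::-1])
E
```

```text
t 4.0 p [0.5982 0.2734 0.2033] q [ 0.67  1.05  1.1   2.15 -0.56  2.41] F [ 0.1  0.2 -1.2] T [ 0.93 -0.02 -0.02] w 0.025 59.1
[0.05765789 0.46091186 0.38827216 0.30613745 0.30403575] 0.005390808071221276
d [-8.55 10.22 11.63] w [ 0.034 -0.005  0.031]
None
```

View pics/s2.png

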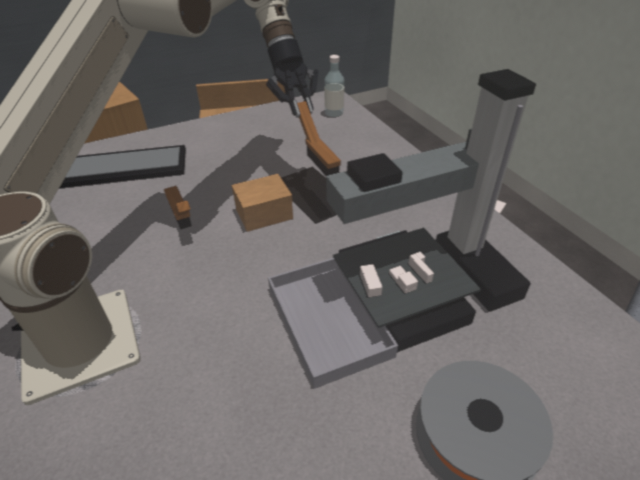

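The brush is held upright and clear of the mat: its back is at (322,155) and its handle at (308,125), with the scraps undisturbed. Next I move it to the entry point left of the gantry.

```bash
python3 - <<'E'
from h import *
k,m=fit()
for x in (-.17,-.14,-.11):
    a=hold(P(x,.072,.08),PYAW); print(x,np.round(a[0],3)); inc(*a); print(ik(k,*a))
E
```

```text
-0.17 [0.698 0.101 0.166]
d [-10.13  10.08  14.36] w [ 0.034 -0.004  0.032]
[ 0.41   1.039  0.987  1.915 -0.655]
-0.14 [0.696 0.071 0.166]
d [-12.33   9.94  16.4 ] w [ 0.034 -0.004  0.032]
[ 0.374  0.961  0.827  1.809 -0.669]
-0.11 [0.694 0.041 0.166]
d [-14.53   9.8   18.43] w [ 0.034 -0.004  0.032]
[ 0.338  0.906  0.72   1.729 -0.681]
```

arm_command([
  {"dx":-1.5,"dy":0,"dz":2,"wx":0,"wy":0,"wz":0,"grip":1.0},
  {"dx":-3,"dy":0.5,"dz":4,"wx":0,"wy":0,"wz":0,"grip":1.0},
  {"dx":-4.5,"dy":1.5,"dz":6,"wx":0.01,"wy":0,"wz":0.01,"grip":1.0},
  {"dx":-6,"dy":2.5,"dz":8,"wx":0.01,"wy":0,"wz":0.01,"grip":1.0},
  {"dx":-7.5,"dy":4,"dz":10,"wx":0.02,"wy":0,"wz":0.02,"grip":1.0},
  {"dx":-9,"dy":5.5,"dz":12,"wx":0.02,"wy":0,"wz":0.02,"grip":1.0},
  {"dx":-10.5,"dy":7,"dz":14,"wx":0.03,"wy":0,"wz":0.03,"grip":1.0},
  {"dx":-12.3,"dy":8.5,"dz":16.4,"wx":0.034,"wy":-0.004,"wz":0.032,"grip":1.0},
  {"dx":-12.3,"dy":9.9,"dz":16.4,"wx":0.034,"wy":-0.004,"wz":0.032,"grip":1.0},
  {"dx":-12.3,"dy":9.9,"dz":16.4,"wx":0.034,"wy":-0.004,"wz":0.032,"grip":1.0},
])

```text
clock: 5.05
eef_pos: [0.6961, 0.0696, 0.1646]
tool_rot: [0.676, 0.639, -0.267, 0.251]
ft_force: [0.1, -0.0, -1.5]
grip_width: 0.0254
grasp_force: 59.8
```

```bash
python3 - <<'E'
from h import *
o=stat(); addkin(o); k,m=fit(); print(k,m)
for x,y,z in ((-.14,.072,.08),(-.1,.072,.074),(0,.072,.072),(0,.072,.064)): inc(*hold(P(x,y,z),PYAW))
for n in('top','side'):snap(n)
p=load('top')['p']; q=load('side')['p']
im=np.hstack([cv2.resize(p[100:300,190:430],None,fx=1.66,fy=1.66),cv2.resize(q[120:320,230:470],None,fx=1.66,fy=1.66)])
cv2.imwrite('pics/c3.png',im[:,:,::-1]); print(im.shape)
E
```

```text
t 5.05 p [0.6961 0.0696 0.1646] q [ 0.37  0.97  0.86  1.83 -0.67  2.13] F [ 0.1 -0.  -1.5] T [ 0.94 -0.04 -0.07] w 0.0254 59.8
[0.06250815 0.45948509 0.38787031 0.29335658 0.303745  ] 0.005023612319511983
d [-0.01 -0.03 -0.21] w [-0.002 -0.    -0.001]
d [-2.53 -0.02  2.96] w [-0.002 -0.    -0.001]
d [-9.7  -0.01  9.92] w [-0.002 -0.    -0.001]
d [-9.16 -0.   10.51] w [-0.002 -0.    -0.001]
(332, 796, 3)
```

View pics/c3.png

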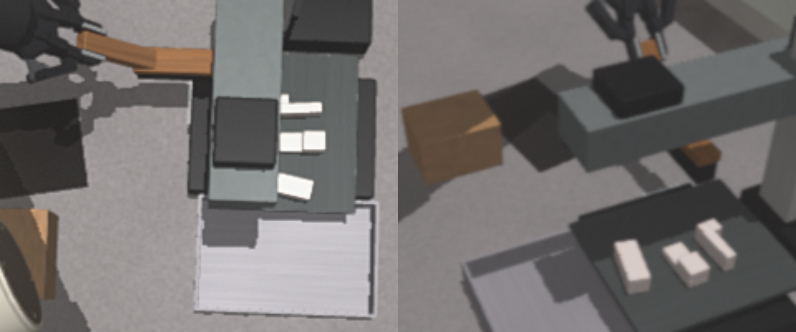

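The top view (left) shows the brush entering under the gantry behind the angle scrap, with all the scraps and the tray undisturbed. The side view (right) shows the bristle end at about (705,155), below the arm. I check the held brush's level before going in.

```bash
python3 - <<'E'
from h import *
W,p=cloud('top'); B=frame(PYAW)
w=W[125:150,268:320].reshape(-1,3); q=(w-PC)@B*1000
m=(q[:,2]>105)&(q[:,2]<150); q=q[m]
for a in range(-210,-70,15):
    s=q[(q[:,0]>a)&(q[:,0]<a+15)]
    if len(s): print(a,len(s),np.round(np.median(s,0),1),np.round([s[:,1].min(),s[:,1].max()],1))
E
```

```text
-210 74 [-199.7   65.4  143.4] [55.1 84.9]
-195 130 [-188.    67.7  133. ] [55.  90.2]
-180 112 [-172.5   69.8  124.1] [55.  88.2]
-165 118 [-157.4   69.9  123.2] [54.4 88.9]
-150 116 [-142.2   70.2  122.5] [55.2 89.4]
-135 117 [-127.1   70.4  123.2] [55.2 90.3]
-120 113 [-112.1   70.6  122.5] [55.3 90.6]
-105 48 [-101.3   70.4  122.6] [55.7 87.7]
```

arm_command([
  {"dx":-1,"dy":0,"dz":1.2,"wx":0,"wy":0,"wz":0,"grip":1.0},
  {"dx":-2.5,"dy":0,"dz":3,"wx":0,"wy":0,"wz":0,"grip":1.0},
  {"dx":-4,"dy":0,"dz":4.5,"wx":0,"wy":0,"wz":0,"grip":1.0},
  {"dx":-5.5,"dy":0,"dz":6,"wx":0,"wy":0,"wz":0,"grip":1.0},
  {"dx":-7,"dy":0,"dz":7.5,"wx":0,"wy":0,"wz":0,"grip":1.0},
  {"dx":-8.5,"dy":0,"dz":8.8,"wx":0,"wy":0,"wz":0,"grip":1.0},
  {"dx":-9.7,"dy":0,"dz":9.9,"wx":0,"wy":0,"wz":0,"grip":1.0},
  {"dx":-9.4,"dy":0,"dz":10.2,"wx":0,"wy":0,"wz":0,"grip":1.0},
  {"dx":-9.2,"dy":0,"dz":10.5,"wx":0,"wy":0,"wz":0,"grip":1.0},
  {"dx":-9.2,"dy":0,"dz":10.5,"wx":0,"wy":0,"wz":0,"grip":1.0},
])

```text
clock: 6.15
eef_pos: [0.6878, -0.0661, 0.1524]
tool_rot: [0.675, 0.641, -0.266, 0.251]
ft_force: [-0.6, -0.2, -1.0]
grip_width: 0.0258
grasp_force: 59.7
```

```bash
python3 - <<'E'
from h import *
o=stat(); addkin(o)
for x,y,z in ((0,.072,.064),(0,.0,.064),(0,-.1,.064),(0,-.125,.064)): inc(*hold(P(x,y,z),PYAW))
E
```

```text
t 6.15 p [ 0.6878 -0.0661  0.1524] q [ 0.2   0.81  0.52  1.51 -0.72  1.91] F [-0.6 -0.2 -1. ] T [ 0.96 -0.01  0.01] w 0.0258 59.7
d [-0.06  0.04  0.34] w [ 0.001 -0.001  0.002]
d [-0.04 -7.16  0.33] w [ 0.001 -0.001  0.002]
d [-1.000e-02 -1.716e+01  3.200e-01] w [ 0.001 -0.001  0.002]
d [ -0.   -19.66   0.32] w [ 0.001 -0.001  0.002]
```

arm_command([
  {"dx":0,"dy":-1,"dz":0.3,"wx":0,"wy":0,"wz":0,"grip":1.0},
  {"dx":0,"dy":-2,"dz":0.3,"wx":0,"wy":0,"wz":0,"grip":1.0},
  {"dx":0,"dy":-3,"dz":0.3,"wx":0,"wy":0,"wz":0,"grip":1.0},
  {"dx":0,"dy":-4,"dz":0.3,"wx":0,"wy":0,"wz":0,"grip":1.0},
  {"dx":0,"dy":-5,"dz":0.3,"wx":0,"wy":0,"wz":0,"grip":1.0},
  {"dx":0,"dy":-6,"dz":0.3,"wx":0,"wy":0,"wz":0,"grip":1.0},
  {"dx":0,"dy":-7,"dz":0.3,"wx":0,"wy":0,"wz":0,"grip":1.0},
  {"dx":0,"dy":-8,"dz":0.3,"wx":0,"wy":0,"wz":0,"grip":1.0},
  {"dx":0,"dy":-9,"dz":0.3,"wx":0,"wy":0,"wz":0,"grip":1.0},
  {"dx":0,"dy":-10,"dz":0.3,"wx":0,"wy":0,"wz":0,"grip":1.0},
])

```text
clock: 7.15
eef_pos: [0.5884, -0.0627, 0.1511]
tool_rot: [0.675, 0.64, -0.265, 0.252]
ft_force: [0.8, 0.7, -2.2]
grip_width: 0.0251
grasp_force: 59.8
```

```bash
python3 - <<'E'
from h import *
o=stat()
for x,y,z in ((0,.0,.064),(0,-.1,.064),(0,-.125,.064)): inc(*hold(P(x,y,z),PYAW))
for n in('top','side'):snap(n)
p=load('top')['p']; q=load('side')['p']
im=np.hstack([cv2.resize(p[100:300,190:430],None,fx=1.66,fy=1.66),cv2.resize(q[170:370,250:490],None,fx=1.66,fy=1.66)])
cv2.imwrite('pics/c4.png',im[:,:,::-1])
E
```

```text
t 7.15 p [ 0.5884 -0.0627  0.1511] q [ 0.24  0.63  0.16  1.36 -0.71  1.96] F [ 0.8  0.7 -2.2] T [ 0.97 -0.21  0.17] w 0.0251 59.8
d [0.02 2.79 0.11] w [ 0.003 -0.002  0.   ]
d [ 0.03 -7.21  0.08] w [ 0.003 -0.002  0.   ]
d [ 0.03 -9.71  0.07] w [ 0.003 -0.002  0.   ]
```

View pics/c4.png

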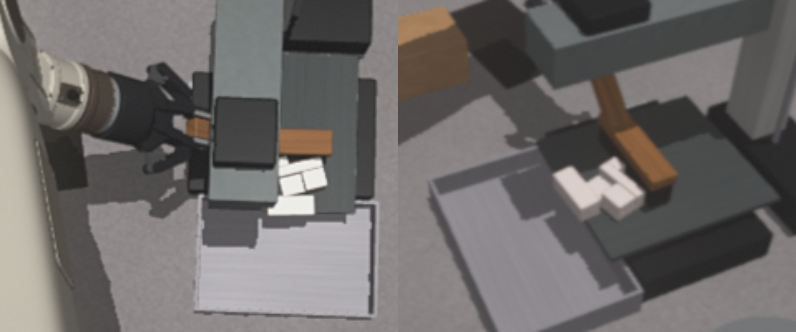

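The three scraps are bunched in front of the brush, with the bar overhanging the plate's near edge at (290,205) in the left half. The brush is clear of the arm, so I continue.

arm_command([
  {"dx":0,"dy":-1,"dz":0,"wx":0,"wy":0,"wz":0,"grip":1.0},
  {"dx":0,"dy":-2,"dz":0,"wx":0,"wy":0,"wz":0,"grip":1.0},
  {"dx":0,"dy":-3,"dz":0,"wx":0,"wy":0,"wz":0,"grip":1.0},
  {"dx":0,"dy":-4,"dz":0,"wx":0,"wy":0,"wz":0,"grip":1.0},
  {"dx":0,"dy":-5,"dz":0,"wx":0,"wy":0,"wz":0,"grip":1.0},
  {"dx":0,"dy":-6,"dz":0,"wx":0,"wy":0,"wz":0,"grip":1.0},
  {"dx":0,"dy":-7,"dz":0,"wx":0,"wy":0,"wz":0,"grip":1.0},
  {"dx":0,"dy":-8,"dz":0,"wx":0,"wy":0,"wz":0,"grip":1.0},
  {"dx":0,"dy":-9,"dz":0,"wx":0,"wy":0,"wz":0,"grip":1.0},
  {"dx":0,"dy":-9.7,"dz":0,"wx":0,"wy":0,"wz":0,"grip":1.0},
])

```text
clock: 8.25
eef_pos: [0.4903, -0.059, 0.1513]
tool_rot: [0.676, 0.64, -0.266, 0.252]
ft_force: [0.2, -1.1, -1.1]
grip_width: 0.0256
grasp_force: 59.8
```

```bash
python3 - <<'E'
from h import *
o=stat()
for x,y,z in ((0,-.125,.064),): inc(*hold(P(x,y,z),PYAW))
for n in('top','side'):snap(n)
p=load('top')['p']; q=load('side')['p']
im=np.hstack([cv2.resize(p[120:320,190:430],None,fx=1.66,fy=1.66),cv2.resize(q[190:390,250:490],None,fx=1.66,fy=1.66)])
cv2.imwrite('pics/c5.png',im[:,:,::-1])
E
```

```text
t 8.25 p [ 0.4903 -0.059   0.1513] q [ 0.29  0.47 -0.12  1.28 -0.7   2.02] F [ 0.2 -1.1 -1.1] T [ 0.94 -0.05  0.04] w 0.0256 59.8
d [ 0.16  0.1  -0.01] w [ 0.001 -0.001 -0.001]
```

View pics/c5.png

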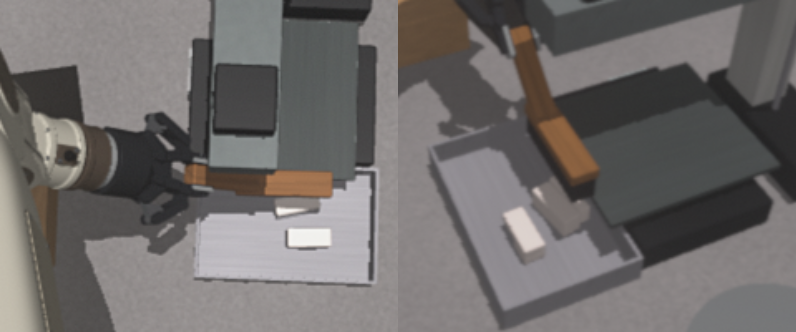

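The bar lies in the tray at (308,238) and a second piece is at (297,207) in the left half. The third is hidden by the brush, so I withdraw the brush sideways and check.

```bash
python3 - <<'E'
from h import *
for x,y,z in ((-.04,-.125,.067),(-.16,-.125,.067),(-.18,-.12,.12)): inc(*hold(P(x,y,z),PYAW))
E
```

```text
d [ 2.88  0.09 -2.94] w [ 0.001 -0.001 -0.   ]
d [ 11.67   0.11 -11.12] w [ 0.001 -0.001 -0.   ]
d [  9.52   0.61 -16.36] w [ 0.001 -0.001 -0.   ]
```

arm_command([
  {"dx":0.9,"dy":0.1,"dz":-1.1,"wx":0,"wy":0,"wz":0,"grip":1.0},
  {"dx":2.9,"dy":0.1,"dz":-2.9,"wx":0,"wy":0,"wz":0,"grip":1.0},
  {"dx":5,"dy":0.1,"dz":-5,"wx":0,"wy":0,"wz":0,"grip":1.0},
  {"dx":7.2,"dy":0.1,"dz":-7,"wx":0,"wy":0,"wz":0,"grip":1.0},
  {"dx":9.5,"dy":0.1,"dz":-9.1,"wx":0,"wy":0,"wz":0,"grip":1.0},
  {"dx":11.6,"dy":0.1,"dz":-11.1,"wx":0,"wy":0,"wz":0,"grip":1.0},
  {"dx":11,"dy":0.3,"dz":-13,"wx":0,"wy":0,"wz":0,"grip":1.0},
  {"dx":9.5,"dy":0.6,"dz":-16,"wx":0,"wy":0,"wz":0,"grip":1.0},
  {"dx":9.5,"dy":0.6,"dz":-16.3,"wx":0,"wy":0,"wz":0,"grip":1.0},
])

```text
clock: 9.25
eef_pos: [0.5095, 0.1229, 0.2089]
tool_rot: [0.677, 0.64, -0.262, 0.253]
ft_force: [0.0, 0.1, -0.7]
grip_width: 0.0252
grasp_force: 59.8
```

```bash
python3 - <<'E'
from h import *
o=stat()
for a in ([.60,.03,.10],[.598,.19,.09],[.598,.205,.03],[.598,.205,.004]): inc(*hold(a,BYAW if a[1]>.1 else PYAW))
for n in('top','side'):snap(n)
p=load('top')['p']; q=load('side')['p']
im=np.hstack([cv2.resize(p[120:320,190:430],None,fx=1.66,fy=1.66),cv2.resize(q[190:390,250:490],None,fx=1.66,fy=1.66)])
cv2.imwrite('pics/c6.png',im[:,:,::-1])
E
```

```text
t 9.25 p [0.5095 0.1229 0.2089] q [ 0.56  0.63  0.3   1.73 -0.59  2.34] F [ 0.   0.1 -0.7] T [ 0.89 -0.08  0.03] w 0.0252 59.8
d [2.47 9.56 0.9 ] w [ 0.008 -0.004 -0.004]
d [14.86  8.09 -9.21] w [-0.021 -0.004 -0.035]
d [20.04  7.96 -5.83] w [-0.021 -0.004 -0.035]
d [21.8   7.94 -3.92] w [-0.021 -0.004 -0.035]
```

View pics/c6.png

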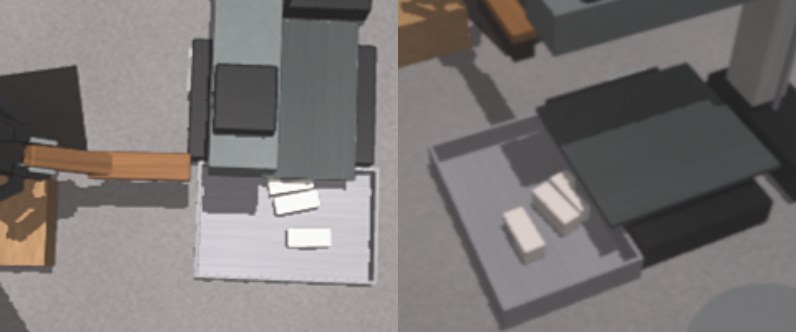

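The plate is empty and all three scraps are in the tray, two side by side near its far wall at (295,195). I check their heights and y positions in the tray frame.

```bash
python3 - <<'E'
from h import *
for n in ('side','top'):
    W,p=cloud(n); B=frame(PYAW); T=np.array([.4372,-.1655,0])
    q=((W.reshape(-1,3)-T)@B)*1000; c=p.reshape(-1,3).astype(int)
    m=(c.min(1)>165)&(c.max(1)-c.min(1)<40)&(abs(q[:,0])<120)&(abs(q[:,1])<100)&(q[:,2]>8)&(q[:,2]<100)
    lab=np.zeros(480*640,np.uint8); lab[m]=1
    N,L,S,C=cv2.connectedComponentsWithStats(lab.reshape(480,640))
    for i in range(1,N):
        if S[i,4]>20: 
            s=q[L.ravel()==i]; print(n,S[i,4],'min',np.round(s.min(0)),'max',np.round(s.max(0)),'med',np.round(np.median(s,0)))
E
```

```text
side 118 min [-25.  43.  25.] max [33. 57. 31.] med [-1. 51. 28.]
side 290 min [-17.  15.  26.] max [44. 47. 34.] med [16. 31. 30.]
side 328 min [  2. -30.  24.] max [63. -5. 31.] med [ 34. -18.  28.]
top 146 min [-25.  43.  15.] max [36. 60. 32.] med [-3. 53. 27.]
top 273 min [-17.  15.  18.] max [45. 50. 36.] med [14. 32. 29.]
top 293 min [  3. -30.  16.] max [63. -3. 34.] med [ 32. -18.  27.]
top 156 min [-120.  -77.    8.] max [119. -72.  41.] med [ -4. -75.  35.]
```

All three lie flat in the tray, with tops at about 28 mm and centres well inside it. Now I take the brush back to the mat.

arm_command([
  {"dx":0.5,"dy":2,"dz":0.2,"wx":0,"wy":0,"wz":0,"grip":1.0},
  {"dx":1,"dy":4,"dz":0.4,"wx":0,"wy":0,"wz":0,"grip":1.0},
  {"dx":1.5,"dy":6,"dz":0.6,"wx":0,"wy":0,"wz":0,"grip":1.0},
  {"dx":2,"dy":8,"dz":0.8,"wx":0,"wy":0,"wz":0,"grip":1.0},
  {"dx":4,"dy":8.5,"dz":-1,"wx":0,"wy":0,"wz":-0.01,"grip":1.0},
  {"dx":6.5,"dy":8.5,"dz":-3,"wx":-0.01,"wy":0,"wz":-0.02,"grip":1.0},
  {"dx":9,"dy":8.3,"dz":-5,"wx":-0.01,"wy":0,"wz":-0.03,"grip":1.0},
  {"dx":12,"dy":8.2,"dz":-7,"wx":-0.02,"wy":-0.004,"wz":-0.035,"grip":1.0},
  {"dx":14.8,"dy":8.1,"dz":-9.2,"wx":-0.021,"wy":-0.004,"wz":-0.035,"grip":1.0},
  {"dx":14.8,"dy":8.1,"dz":-9.2,"wx":-0.021,"wy":-0.004,"wz":-0.035,"grip":1.0},
])

```text
clock: 10.35
eef_pos: [0.5975, 0.2925, 0.1636]
tool_rot: [0.66, 0.655, -0.265, 0.255]
ft_force: [-2.0, 0.0, -2.4]
grip_width: 0.0248
grasp_force: 61.3
```

```bash
python3 - <<'E'
from h import *
o=stat()
for z in (.09,.03,.005,.0035): inc(*hold([.598,.205,z],BYAW))
E
```

```text
t 10.35 p [0.5975 0.2925 0.1636] q [ 0.69  1.12  1.15  2.14 -0.54  2.43] F [-2.   0.  -2.4] T [ 1.    0.09 -0.  ] w 0.0248 61.3
d [ 0.04  0.18 -1.78] w [-0.005  0.002  0.008]
d [4.15 0.24 2.6 ] w [-0.005  0.002  0.008]
d [5.86 0.27 4.42] w [-0.005  0.002  0.008]
d [5.96 0.27 4.53] w [-0.005  0.002  0.008]
```

arm_command([
  {"dx":1.4,"dy":0.2,"dz":0.9,"wx":0,"wy":0,"wz":0.004,"grip":1.0},
  {"dx":2.8,"dy":0.2,"dz":1.8,"wx":-0.005,"wy":0.002,"wz":0.008,"grip":1.0},
  {"dx":4.1,"dy":0.2,"dz":2.6,"wx":-0.005,"wy":0.002,"wz":0.008,"grip":1.0},
  {"dx":5.0,"dy":0.2,"dz":3.5,"wx":-0.005,"wy":0.002,"wz":0.008,"grip":1.0},
  {"dx":5.3,"dy":0.2,"dz":3.8,"wx":-0.005,"wy":0.002,"wz":0.008,"grip":1.0},
  {"dx":5.3,"dy":0.2,"dz":3.8,"wx":-0.005,"wy":0.002,"wz":0.008,"grip":1.0},
])

```text
clock: 10.95
eef_pos: [0.599, 0.299, 0.108]
tool_rot: [0.664, 0.652, -0.262, 0.258]
ft_force: [-0.4, 0.1, -1.3]
grip_width: 0.0252
grasp_force: 61.2
```

```bash
python3 - <<'E'
from h import *
o=stat()
for z in (.006,.004,.0035): inc(*hold([.598,.205,z],BYAW))
E
```

```text
t 10.95 p [0.599 0.299 0.108] q [ 0.7   1.15  1.06  2.03 -0.54  2.44] F [-0.4  0.1 -1.3] T [ 0.92 -0.04 -0.03] w 0.0252 61.2
d [1.51 0.05 0.73] w [-0.002  0.002 -0.004]
d [1.65 0.05 0.88] w [-0.002  0.002 -0.004]
d [1.69 0.05 0.92] w [-0.002  0.002 -0.004]
```

arm_command([
  {"dx":0.7,"dy":0,"dz":0.3,"wx":0,"wy":0,"wz":0,"grip":1.0},
  {"dx":1.2,"dy":0,"dz":0.6,"wx":0,"wy":0,"wz":0,"grip":1.0},
  {"dx":1.5,"dy":0,"dz":0.7,"wx":0,"wy":0,"wz":0,"grip":1.0},
  {"dx":1.5,"dy":0,"dz":0.7,"wx":0,"wy":0,"wz":0,"grip":1.0},
])

```text
clock: 11.35
eef_pos: [0.5992, 0.3064, 0.0924]
tool_rot: [0.663, 0.652, -0.262, 0.258]
ft_force: [0.2, -0.2, -1.0]
grip_width: 0.0251
grasp_force: 61.2
```

```bash
python3 - <<'E'
from h import *
o=stat()
for z in (.006,.004,.0035): inc(*hold([.598,.205,z],BYAW))
E
```

```text
t 11.35 p [0.5992 0.3064 0.0924] q [ 0.71  1.17  1.07  2.02 -0.54  2.45] F [ 0.2 -0.2 -1. ] T [ 0.92 -0.02 -0.  ] w 0.0251 61.2
d [-0.09  0.05  0.1 ] w [-0.001  0.001 -0.004]
d [0.05 0.05 0.25] w [-0.001  0.001 -0.004]
d [0.08 0.05 0.28] w [-0.001  0.001 -0.004]
```

arm_command([
  {"dx":0.08,"dy":0,"dz":0.08,"wx":0,"wy":0,"wz":0,"grip":1.0},
  {"dx":0.16,"dy":0,"dz":0.17,"wx":0,"wy":0,"wz":0,"grip":1.0},
  {"dx":0.16,"dy":0,"dz":0.17,"wx":0,"wy":0,"wz":0,"grip":1.0},
])

```text
clock: 11.65
eef_pos: [0.5995, 0.3061, 0.091]
tool_rot: [0.664, 0.652, -0.261, 0.258]
ft_force: [-0.8, 0.2, -0.5]
grip_width: 0.0253
grasp_force: 61.4
```

```bash
python3 - <<'E'
from h import *
o=stat()
inc(*hold([.598,.205,.004],BYAW)); inc(*hold([.598,.205,.0035],BYAW))
E
```

```text
t 11.65 p [0.5995 0.3061 0.091 ] q [ 0.71  1.17  1.07  2.02 -0.54  2.45] F [-0.8  0.2 -0.5] T [ 0.69 -0.02  0.12] w 0.0253 61.4
d [-0.02  0.01  0.13] w [-0.     0.001 -0.005]
d [0.01 0.01 0.17] w [-0.     0.001 -0.005]
```

arm_command([
  {"dx":0.02,"dy":0,"dz":0.04,"wx":0,"wy":0,"wz":0,"grip":1.0},
  {"dx":0.02,"dy":0,"dz":0.04,"wx":0,"wy":0,"wz":0,"grip":3.0},
  {"dx":0.02,"dy":0,"dz":0.04,"wx":0,"wy":0,"wz":0,"grip":5.0},
  {"dx":0.02,"dy":0,"dz":0.04,"wx":0,"wy":0,"wz":0,"grip":7.0},
  {"dx":0.02,"dy":0,"dz":0.04,"wx":0,"wy":0,"wz":0,"grip":8.5},
  {"dx":0.02,"dy":0,"dz":0.04,"wx":0,"wy":0,"wz":0,"grip":8.5},
  {"dx":0.02,"dy":0,"dz":0.04,"wx":0,"wy":0,"wz":0,"grip":8.5},
  {"dx":0.02,"dy":0,"dz":0.04,"wx":0,"wy":0,"wz":0,"grip":8.5},
])

```text
clock: 12.45
eef_pos: [0.5994, 0.306, 0.0903]
tool_rot: [0.664, 0.652, -0.261, 0.258]
ft_force: [0.3, 0.3, -0.0]
grip_width: 0.0853
grasp_force: 0.0
```

arm_command([
  {"dx":0,"dy":0,"dz":-0.7,"wx":0,"wy":0,"wz":0,"grip":8.5},
  {"dx":0,"dy":0,"dz":-1.5,"wx":0,"wy":0,"wz":0,"grip":8.5},
  {"dx":0,"dy":0,"dz":-2.5,"wx":0,"wy":0,"wz":0,"grip":8.5},
  {"dx":0,"dy":0,"dz":-3.5,"wx":0,"wy":0,"wz":0,"grip":8.5},
  {"dx":-0.5,"dy":0,"dz":-4.5,"wx":0,"wy":0,"wz":0,"grip":8.5},
  {"dx":-1.5,"dy":0,"dz":-5.5,"wx":0,"wy":0,"wz":0,"grip":8.5},
  {"dx":-1.5,"dy":0,"dz":-5.5,"wx":0,"wy":0,"wz":0,"grip":8.5},
])

```text
clock: 13.15
eef_pos: [0.6072, 0.3278, 0.1284]
tool_rot: [0.665, 0.657, -0.244, 0.257]
ft_force: [-0.5, 0.4, 1.0]
grip_width: 0.085
grasp_force: 0.0
```

```bash
python3 - <<'E'
from h import *
o=stat(); p,r=hold([.598,.205,.004],BYAW); print(p)
for n in('top','side'):snap(n)
p=load('top')['p']; q=load('side')['p']
im=np.hstack([cv2.resize(p[130:330,110:350],None,fx=1.66,fy=1.66),cv2.resize(q[70:270,200:440],None,fx=1.66,fy=1.66)])
cv2.imwrite('pics/c7.png',im[:,:,::-1])
E
```

```text
t 13.15 p [0.6072 0.3278 0.1284] q [ 0.72  1.22  1.28  2.15 -0.53  2.45] F [-0.5  0.4  1. ] T [ 0.61 -0.01  0.02] w 0.085 0.0
[0.59960502 0.30502358 0.09024709]
```

View pics/c7.png

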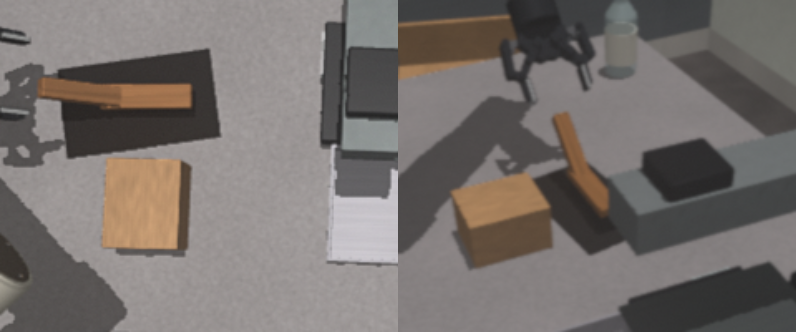

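The brush stands on the mat with its back at (155,95) in the left half, and the open fingers are clear of the handle end. I make a quick level check and then hand in.

```bash
python3 - <<'E'
from h import *
W,p=cloud('top'); w=W[165:205,165:230].reshape(-1,3)*1000; w=w[(w[:,2]>35)&(w[:,2]<60)]
print([np.round(np.median(w[(w[:,1]>a)&(w[:,1]<a+20)],0)) for a in range(150,250,20)])
m=np.median(w,0); o=monitor.get_obs(); print(np.abs(o['joint_vel']).max())
if abs(m[2]-48)<6 and np.hypot(m[0]-598,205-230)<55: print(job.job_done())
E
```

```text
[array([596., 160.,  49.]), array([597., 180.,  48.]), array([597., 200.,  49.]), array([597., 220.,  49.]), array([598., 240.,  50.])]
0.01696779896342847
the job is handed in; nothing more can be done
None
```

The job is handed in, with no verdict returned: all three scraps lie flat in the tray, and the brush stands level on its mat, released, about 25 mm from its centre; I saw no contact with the printer's arm, carton or spool.

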